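# Unstack the crossing kit into its cradles

## Robot

A 6-joint arm with a two-finger parallel gripper is mounted at the origin on the work surface. World frame = base frame: x ahead of the robot, y to its left, z up, the work surface at z = 0. Lengths are in mm, angles in rad, forces in N, time in s.
With the tool pointing down it reaches from about 275 to 750 mm from the base axis. Payload 10.2 kg.
Tool frame: the origin (TCP) lies on the centre line of the jaws, within the pads' length; the fingertips stand 11 mm ahead of it and the grasp point (between the pads) lies 8 mm behind it; z points along the fingers, y is the direction in which the jaws open and shut (so a half turn about z gives the same grasp; the last joint's range is limited). The gripper opens to 88 mm and grips with 3 to 60 N. Pads are 18 mm wide; open, the fingers measure 123 mm over their backs; the gripper's body (75 mm by 187 mm) begins 45 mm behind the grasp point.
Start: joints at [0.984, 0.313, 1.498, -0, 1.331, -0.223], TCP at [186.823, 490.641, 249.72] pointing down, gripper open.
Joint ranges: [-2.94, 2.94], [-0.97, 2.17], [0.19, 2.56], [-1.23, 4.37], [0.02, 3.11], [-2.88, 2.88]. Speed limits (rad/s): [2.39, 2.39, 3.01, 3.14, 3.14, 3.14].

## Interface

Orientations are given as a 3x3 rotation matrix whose columns are the frame's x, y, z axes.
In Python, from workcell import manip gives the robot as it stands. Calls block until the motion is done:
- manip.move_to(position, orientation): joint-space move of the TCP to a pose.
- manip.move_straight(position, frame=None, velocity=150): straight line of the TCP; frame=None keeps the orientation; velocity is the mean speed in mm/s.
- manip.move_j(angles): joint-space move.
- manip.open() and manip.clamp(f_grip=None): open the fingers fully, or close them until they stop; f_grip is the grip in N (None keeps the last).
- manip.hold(seconds).
- manip.ik(position, orientation): joint angles nearest the present ones, or None.
- manip.get_image(name): name is "scene" or "top"; returns a dict with "pixels" (384x512x3 uint8, red, green, blue), "K" (3x3 intrinsics, pixels), "R" (3x3) and "t" (3): a world point X has camera coordinates R X + t. Camera axes: x right, y down, z forward; pixel columns grow to the right and rows downward; lengths in mm; the calibration is good to about 2 mm. A picture is of the moment at which its call begins. There is no depth.
A pose or a line that the arm cannot do raises manip.Unreachable and nothing moves.
- manip.job_done(): hands the job in, once; it reports no verdict.
Readings, each from a call of its own:
- manip.get_time_s(): time.
- manip.get_qpos(): joint angles.
- manip.get_joint_velocities(): joint speeds.
- manip.get_joint_torque(): joint torques, N m.
- manip.get_tool_pos(): TCP position.
- manip.get_ee_rot(): TCP orientation.
- manip.get_contact_force(): force on the tool from outside, world axes, zero at the start.
- manip.get_moment(): the same for the moment, N m.
- manip.get_grip_width(): opening from 0.0 (shut) to 1.0 (fully open).
Only numpy, scipy, OpenCV 4.12 (cv2) and the standard library are available. Lean on these libraries where they do the work, as an engineer would, in place of code of your own. Each camera call takes 0.05 s, during which the arm holds its last target.

## Task

The parts of the model-railway crossing kit are piled up on the battery case; take the pile apart and set each part, right way up and lying flat on the floor inside the rim, in the cardboard cradle that was made to its shape and size. The battery case goes into the long cradle. Never tip a part over, and leave the tape roll and the small open cardboard box where they are.

Things in the scene. Friction and masses are not known exactly. Their poses are not given: they have to be found in the camera images.
- battery_case: Grey plastic closed case, a plain flat block 60 (own x) x 144 (own y) x 30 mm high, 0.17-0.35 kg; the bottom of the pile, on the table. Origin at the centre of its underside, z up. The controller and the sounder stand on its flat top side by side, centred about 36 mm to either side of its middle along its y (which is on which side varies), with an 18 mm gap between them. Everything on the pile is loose and is best gripped across the case's x.
- controller: Square aluminium box 54 x 54 x 28 mm high with screws in its corners, 0.12 kg, on top of the battery case. Origin at the centre of its underside, x and y across its sides, z up.
- sounder: Round black puck with a steel grille on top, 54 mm diameter, 28 mm high, 0.10 kg, on top of the battery case. Origin at the centre of its underside, z up.
- sensor: Small white twin-eyed distance sensor lying on its back, 0.04 kg: a block 26 (own x) x 46 (own y) x 24 mm high with two 16 mm round metal eyes standing 8 mm above it (32 mm in all). It is the top of the pile, standing on the controller or on the sounder. Origin at the centre of its underside, z up.
- cradle_battery: The long rectangular cradle, for the battery case: 78 (own x) x 162 (own y) mm inside, so 9 mm play all round. Fixed cardboard tray, open on top: 4 mm floor, rim 4 mm thick whose top is 9 mm above the table (5 mm above the tray floor). Origin at the centre of its underside, on the table, z up.
- cradle_controller: The square cradle, for the square controller: 72 x 72 mm inside, 9 mm play all round. Fixed cardboard tray, open on top: 4 mm floor, rim 4 mm thick whose top is 9 mm above the table (5 mm above the tray floor). Origin at the centre of its underside, on the table, z up.
- cradle_sounder: The round cradle, for the round sounder: 72 mm diameter inside, 9 mm play all round. Fixed cardboard tray, open on top: 4 mm floor, rim 4 mm thick whose top is 9 mm above the table (5 mm above the tray floor). Origin at the centre of its underside, on the table, z up.
- cradle_sensor: The smallest, rectangular cradle, for the sensor: 44 (own x) x 64 (own y) mm inside, 9 mm play all round. Fixed cardboard tray, open on top: 4 mm floor, rim 4 mm thick whose top is 9 mm above the table (5 mm above the tray floor). Origin at the centre of its underside, on the table, z up.
- tape_roll: Bystander: paper-coloured roll of tape lying flat, 80 mm outside diameter, 22 mm high, loose; to be left alone. Origin at the centre of its underside.
- parts_box: Bystander: small open empty cardboard box 90 x 70 x 35 mm high, loose; to be left alone. Origin at the centre of its underside.
Not all that is in view belongs to the job. There is more than one size of the sensor; the one meant has the size given above. Leave any green look-alike of the controller alone.

How it is judged:
By the outcome, as a careful person would: the job done as asked, in the order asked, and still so for the second after the job is handed in, with the robot touching nothing.
It also fails if it takes over 109 s, if anything falls off the work surface, if the arm or the gripper's body presses on something with over 40 N, if the wrist force passes 120 N, or if a joint passes its speed limit or range.

## Working session

There is one attempt and no reset: what is moved stays moved. The work goes in short steps, each a Python script; the robot and the scene stay as the last script left them, time stands still between calls to the robot, and variables do not carry over. Pictures are saved under pics/ and viewed, and the job is handed in when it is done.

```bash
ls; mkdir -p pics
python3 - <<'E'
from workcell import manip
import cv2,numpy as np,pickle
d={}
for n in("scene","top"):
    im=manip.get_image(n); d[n]=im
    cv2.imwrite(f"pics/{n}0.png",cv2.resize(im["pixels"][:,:,::-1],(800,600),interpolation=cv2.INTER_CUBIC))
    print(n,im["K"],im["R"],im["t"], -im["R"].T@im["t"])
pickle.dump(d,open("im0.pkl","wb"))
print(manip.get_time_s(),manip.get_ee_rot(),manip.get_contact_force())
E
```

```text
pics
scene [[390.63459541   0.         255.51121347]
 [  0.         390.63459541 189.35487635]
 [  0.           0.           1.        ]] [[-0.71481164  0.69923738 -0.01055446]
 [ 0.4875447   0.48747048 -0.72434294]
 [-0.50134268 -0.52291454 -0.68935905]] [ 305.78848146 -241.45199471 1198.58338117] [937.20080997 530.63865905 654.58768555]
top [[431.92026186   0.         251.51009534]
 [  0.         431.92026186 193.16049081]
 [  0.           0.           1.        ]] [[ 0.01710269 -0.99980738  0.00962825]
 [-0.99625695 -0.01785644 -0.0845768 ]
 [ 0.08473243 -0.00814572 -0.99637044]] [ 68.16047267 517.61267045 995.7257453 ] [ 430.13922996   85.5009669  1035.2334587 ]
0.1 [[-9.34533126e-01  3.55875611e-01 -6.21694496e-04]
 [ 3.55876068e-01  9.34532690e-01 -9.35929685e-04]
 [ 2.47919281e-04 -1.09590349e-03 -9.99999369e-01]] [0.62645481 0.19387687 0.17440113]
```

View pics/scene0.png

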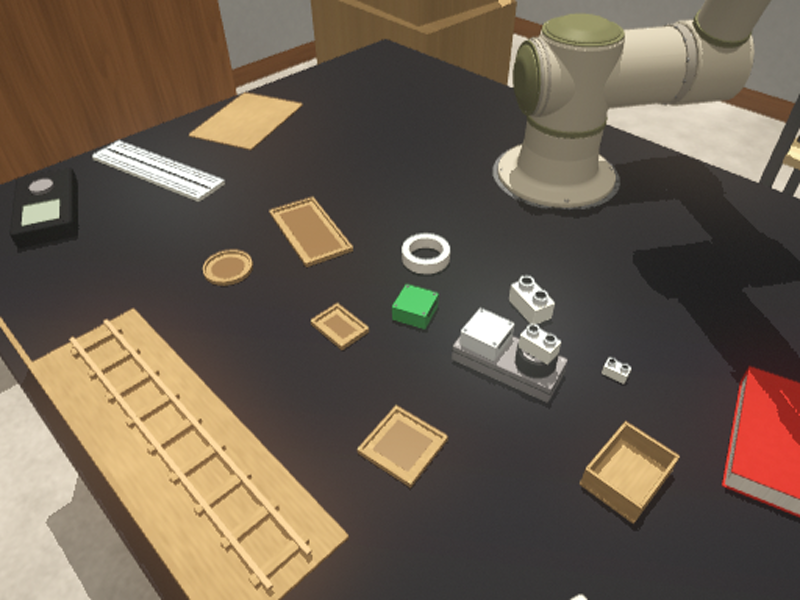

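View pics/top0.png

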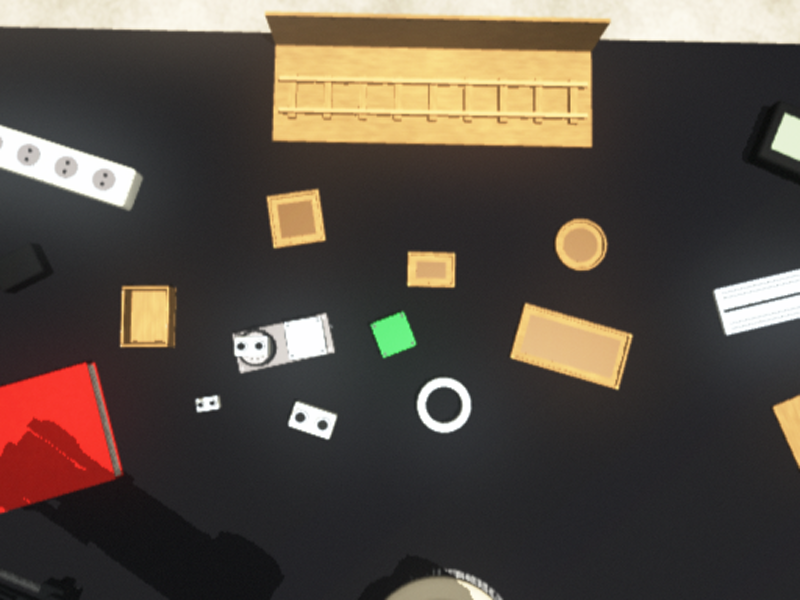

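The scene picture (800x600) shows the pile around (510,350). The cradles are: long (310,230), round (228,267), small (340,326), square (403,445).
Sensor candidates:
- White twin-eyed block on the sounder, scene (538,343) / top (252,345)
- Larger one on the table, scene (530,298) / top (312,420)
- Tiny one, scene (617,369) / top (208,404)

Controller candidates are the aluminium box on the case at top (307,338), and the green look-alike at top (393,334), which I leave alone. I choose the sensor on the sounder and the aluminium box, and check both in a crop.

```bash
cat > h.py <<'E'
import numpy as np,cv2,pickle
def ray(im,uv,z):
    uv=np.atleast_2d(np.asarray(uv,float))
    c=-im["R"].T@im["t"]
    d=(im["R"].T@np.linalg.inv(im["K"])@np.c_[uv,np.ones(len(uv))].T).T
    s=(z-c[2])/d[:,2]
    return c+d*s[:,None]
def proj(im,X):
    X=np.atleast_2d(X); p=(im["R"]@X.T).T+im["t"]; p=(im["K"]@p.T).T
    return p[:,:2]/p[:,2:]
def tri(i1,u1,i2,u2):
    A=[];b=[]
    for im,u in((i1,u1),(i2,u2)):
        c=-im["R"].T@im["t"]; d=im["R"].T@np.linalg.inv(im["K"])@np.r_[u,1]; d/=np.linalg.norm(d)
        P=np.eye(3)-np.outer(d,d); A.append(P); b.append(P@c)
    x,*_=np.linalg.lstsq(np.vstack(A),np.hstack(b),rcond=None); return x
E
python3 - <<'E'
import pickle,cv2,numpy as np
d=pickle.load(open("im0.pkl","rb"))
a=d["top"]["pixels"][195:245,140:220,::-1]; b=d["scene"]["pixels"][170:260,280:370,::-1]
A=cv2.resize(a,None,fx=8,fy=8,interpolation=cv2.INTER_CUBIC)
B=cv2.resize(b,None,fx=6.5,fy=6.5,interpolation=cv2.INTER_CUBIC)
cv2.imwrite("pics/ct.png",A);cv2.imwrite("pics/cs.png",B)
E
```

```text
(no output)
```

View pics/ct.png

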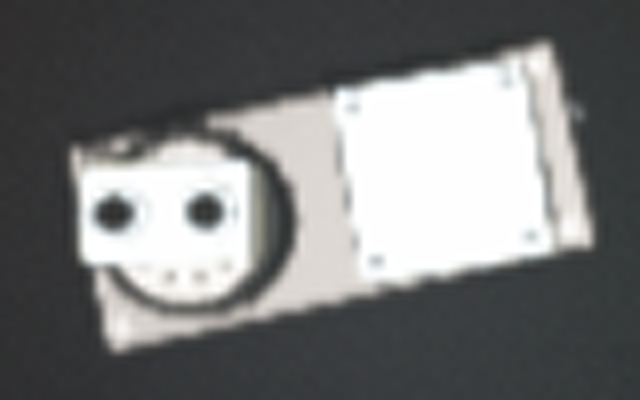

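View pics/cs.png

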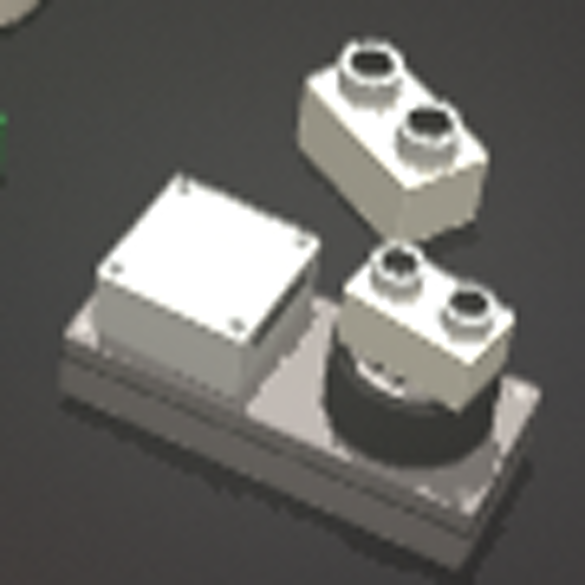

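The crops confirm the choice: the block on the sounder measures about 45 x 27 mm at z=82, with its long side along the top image's columns, while the other one is bigger. Next I measure everything.

```bash
cat > m.py <<'E'
from h import *
d=pickle.load(open("im0.pkl","rb")); T=d["top"];S=d["scene"]
fx=lambda p,o,s:(np.array(p,float)+.5)/s-.5+np.array(o)
ct=lambda p:fx(p,(140,195),8); cs=lambda p:fx(p,(280,170),6.5)
np.set_printoptions(precision=1,suppress=True)
def rect(name,im,pts,z):
    P=ray(im,pts,z)[:,:2]; n=[np.linalg.norm(P[i]-P[i-1]) for i in range(4)]
    e=P[1]-P[0]+P[2]-P[3]
    print(name,"c",P.mean(0),"sides",np.array(n),"yaw01 deg %.1f"%np.degrees(np.arctan2(e[1],e[0])))
rect("sensor T",T,ct([(82,165),(248,165),(248,268),(80,264)]),82)
rect("sensor S",S,cs([(400,243),(512,320),(457,370),(343,289)]),82)
for a,b in(((114,213),(400,263)),((205,212),(470,305))): print("eye",tri(T,ct(a),S,cs(b)),ray(T,ct(a),90),ray(S,cs(b),90))
rect("ctrl T",T,ct([(335,88),(520,60),(553,252),(362,284)]),58)
rect("ctrl screws T",T,ct([(352,106),(507,82),(531,236),(376,262)]),58)
rect("ctrl S",S,cs([(180,175),(320,242),(246,335),(98,270)]),58)
rect("case T",T,ct([(72,148),(548,40),(594,244),(112,352)]),30)
rect("case S",S,cs([(62,335),(540,390),(470,512)]+[(62,335)]),30)
E
python3 m.py
python3 - <<'E'
from h import *
d=pickle.load(open("im0.pkl","rb"))
np.set_printoptions(precision=1,suppress=True)
for n in("top","scene"):
    im=d[n]; h=cv2.cvtColor(im["pixels"],cv2.COLOR_RGB2HSV)
    m=cv2.inRange(h,(8,60,70),(28,255,255)); m=cv2.morphologyEx(m,cv2.MORPH_CLOSE,np.ones((3,3)))
    cn,_=cv2.findContours(m,cv2.RETR_EXTERNAL,cv2.CHAIN_APPROX_NONE)
    for c in cn:
        if not 200<cv2.contourArea(c)<4000: continue
        P=ray(im,c[:,0],4.5)[:,:2].astype(np.float32)
        (ctr,wh,a)=cv2.minAreaRect(P)
        print(n,"px",np.array(cv2.boundingRect(c))," c",np.array(ctr),"wh",np.array(wh),"a %.1f"%a,"area",round(cv2.contourArea(P)))
E
```

```text
sensor T c [445.1 277.5] sides [27.1 45.6 28.3 46. ] yaw01 deg -89.7
sensor S c [449.6 277.3] sides [28.1 43.3 28.1 43.9] yaw01 deg 87.0
eye [451.6 278.2 102.9] [[445.4 289.6  90. ]] [[448.3 264.7  90. ]]
eye [440.9 276.   74.6] [[446.1 264.9  90. ]] [[447.5 289.9  90. ]]
ctrl T c [459.4 204.5] sides [55.8 52.8 55.1 54.4] yaw01 deg -79.9
ctrl screws T c [459.2 204.8] sides [44.6 44.2 44.  44.1] yaw01 deg -79.8
ctrl S c [460.6 204.2] sides [52.8 52.8 49.2 52.6] yaw01 deg 101.0
case T c [452.5 239.7] sides [ 60.2 141.3  60.9 142.3] yaw01 deg -76.3
case S c [469.6 243.1] sides [  0.  153.7  57.8 141.3] yaw01 deg 115.7
top px [494 252  18  48]  c [ 333.9 -521.1] wh [ 40.6 110.2] a 88.1 area 2326
top px [326 193  80  57]  c [ 455.9 -196. ] wh [175.   92.3] a 74.6 area 15528
top px [ 76 182  37  41]  c [490.1 451. ] wh [95.5 85.9] a 1.0 area 7852
top px [260 160  32  25]  c [569.9  20.3] wh [58.  74.8] a 0.5 area 4105
top px [355 139  34  35]  c [ 613.3 -211.7] wh [80.1 83.4] a 89.8 area 5269
top px [170 120  39  40]  c [645.6 230.2] wh [86.7 85.2] a 9.5 area 6958
scene px [371 269  64  66]  c [479.  441.5] wh [118.7  76.8] a 1.3 area 8682
scene px [228 259  59  53]  c [645.8 228.1] wh [86.8 85.8] a 9.5 area 7101
scene px [199 193  37  31]  c [570.4  18.3] wh [82.9 59.6] a 89.5 area 4569
scene px [129 159  33  24]  c [ 613.7 -212.7] wh [89.9 83.1] a 45.0 area 5800
scene px [172 125  54  46]  c [ 456.2 -197. ] wh [187.1  93.1] a 74.7 area 16570
scene px [337  73  52  17]  c [-163.5  -81.9] wh [108.6 175.7] a 39.4 area 4896
scene px [461  55  48  24]  c [-566.3  162.2] wh [151.8 111.9] a 89.5 area 13308
scene px [443   6  38  27]  c [-930.8 -100.8] wh [292.  156.8] a 17.7 area 10046
```

Everything is located and the sizes match the descriptions. The fingers (17 mm thick) don't fit between a part and the rim, so I'll grip with the tips 9 mm above each part's underside. That keeps them above the rim when I release. Next I check reachability, then move the sensor.

```bash
cat > a.py <<'E'
from h import *
from workcell import manip
np.set_printoptions(precision=2,suppress=True)
def R(deg):
    t=np.radians(deg); y=np.array([np.cos(t),np.sin(t),0]); z=np.array([0,0,-1.]); return np.c_[np.cross(y,z),y,z]
def best(xy1,d1,xy2,d2):
    o=[]
    for k in(0,180):
        a=manip.ik([*xy1,200],R(d1+k)); b=manip.ik([*xy2,200],R(d2+k))
        if a is None or b is None: continue
        o.append((max(abs(a[5]),abs(b[5])),k,a,b))
    return min(o,key=lambda q:q[0])
def pick(xy,deg,zb,f,tip=9,up=200):
    r=R(deg); z=zb+tip+11
    manip.open(); manip.move_to([*xy,up],r); manip.move_straight([*xy,z+25],velocity=220); manip.move_straight([*xy,z],velocity=80)
    print("down F",np.array(manip.get_contact_force()),np.array(manip.get_tool_pos()))
    manip.clamp(f); print("width",manip.get_grip_width()*88)
    manip.move_straight([*xy,z+30],velocity=100); manip.move_straight([*xy,up],velocity=220)
    print("up width",manip.get_grip_width()*88,"F",np.array(manip.get_contact_force()),"t",manip.get_time_s())
def place(xy,deg,tip=9,up=200,gap=.7):
    r=R(deg); z=4+gap+tip+11
    manip.move_to([*xy,up],r); manip.move_straight([*xy,z+30],velocity=220); manip.move_straight([*xy,z],velocity=60)
    print("place F",np.array(manip.get_contact_force()),np.array(manip.get_tool_pos()))
    manip.open(); manip.hold(.2); manip.move_straight([*xy,z+40],velocity=120); manip.move_straight([*xy,up],velocity=250)
    print("t",manip.get_time_s())
def shot(name,tag):
    im=manip.get_image(name); pickle.dump(im,open(f"{tag}.pkl","wb"))
    cv2.imwrite(f"pics/{tag}.png",cv2.resize(im["pixels"][:,:,::-1],(800,600),interpolation=cv2.INTER_CUBIC)); return im
E
python3 - <<'E'
from a import *
for n,a in dict(sensor=((446.8,277.3),1,(570,19.3),.5),ctrl=((459.8,204.5),10.2,(645.7,229.2),9.5),snd=((444,275),13,(613.5,-212.2),13),case=((452.5,239.7),13.5,(456,-196.5),-15.4)).items():
    print(n,*best(*a));
E
```

```text
sensor 0.3149947975744052 0 [ 0.33  0.36  1.57 -0.    1.21  0.31] [-0.17  0.45  1.43 -0.    1.26 -0.18]
ctrl 0.007245719167289444 0 [ 0.19  0.31  1.64 -0.    1.19  0.01] [ 0.17  0.71  1.   -0.    1.43  0.  ]
snd 0.7400229189751166 0 [ 0.33  0.35  1.58 -0.    1.21  0.1 ] [-0.51  0.63  1.15 -0.    1.36 -0.74]
case 0.3745132411459289 0 [ 0.26  0.33  1.61 -0.    1.2   0.02] [-0.64  0.3   1.66 -0.    1.19 -0.37]
```

Run:
```python
from a import *
pick((446.8,277.3),1,58,12)
place((570.2,19.3),.5)
shot("top","t1");shot("scene","s1")
```

```text
down F [-0.01 -0.59  0.37] [447.02 277.4   78.43]
width 25.69259074370716
up width 25.57837094190369 F [-0.74  0.18 -0.52] t 4.625
place F [-0.33  0.25 -0.71] [570.11  19.3   24.36]
t 9.5667
```

View pics/t1.png

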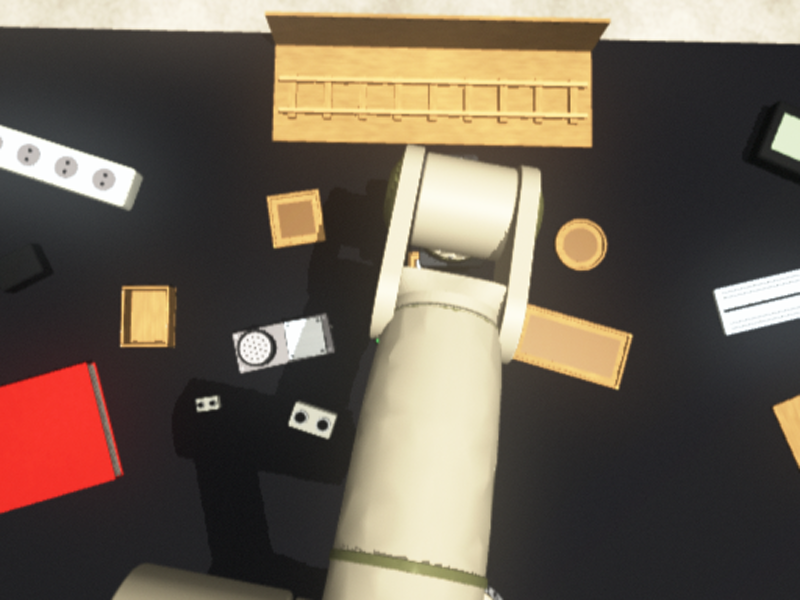

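View pics/s1.png

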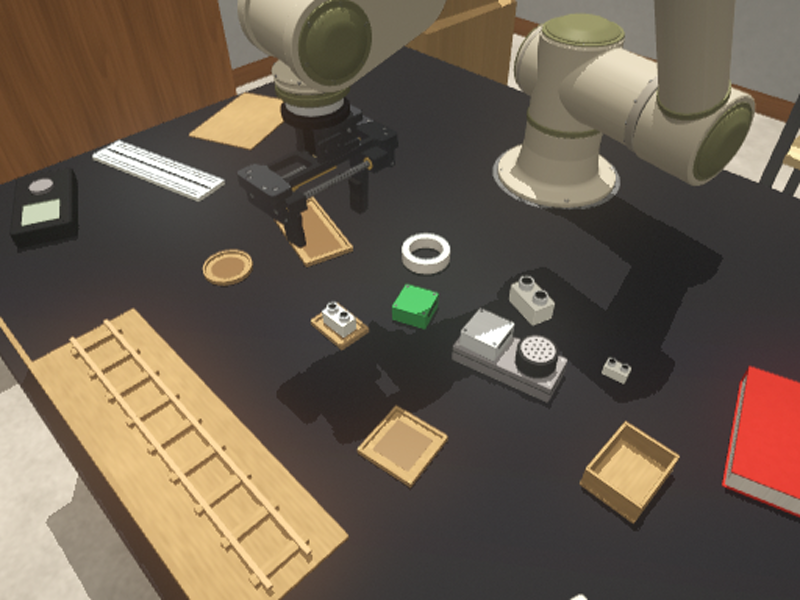

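The sensor sits in its cradle at scene (340,322). The pile is otherwise undisturbed, with the sounder at top (256,348) and the controller at top (308,338). Now I measure the sounder and controller in the fresh top view.

Run:
```python
from h import *
im=pickle.load(open("t1.pkl","rb"))
cv2.imwrite("pics/ct1.png",cv2.resize(im["pixels"][195:245,140:220,::-1],None,fx=8,fy=8,interpolation=cv2.INTER_CUBIC))
```

```text
(no output)
```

View pics/ct1.png

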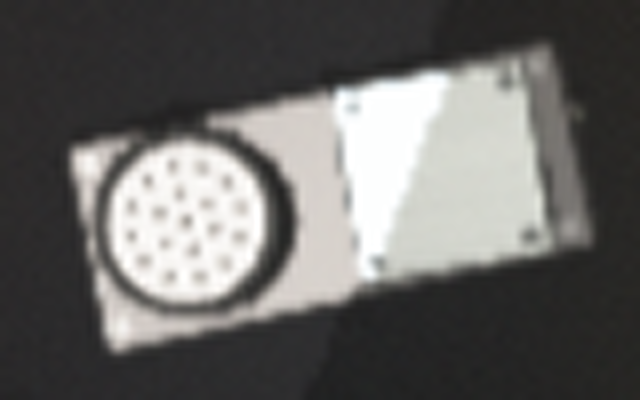

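The crop shows the grille centre at (186,219). The controller's corners haven't moved.

Run:
```python
from a import *
im=pickle.load(open("t1.pkl","rb"))
p=ray(im,(np.array([[186,219]])+.5)/8-.5+[140,195],58)[0]; print(p)
pick((p[0]+.8,p[1]),13,30,15)
place((613.5,-212.2),13)
pick((459.8,204.5),10.2,30,15)
place((645.7,229.2),9.5)
shot("top","t2");shot("scene","s2")
```

```text
[444.59 276.26  58.  ]
down F [-0.12 -1.61 -0.42] [445.59 276.34  50.35]
width 53.43966522415133
up width 53.465162024938245 F [-0.52 -0.77 -2.43] t 13.9167
place F [-0.46  0.45 -1.51] [ 613.42 -212.17   24.27]
t 19.2917
down F [0.36 0.01 0.  ] [460.   204.56  50.39]
width 53.58543461057276
up width 53.71176605664636 F [ 1.57  0.03 -1.62] t 24.0667
place F [ 1.13  0.8  -0.49] [645.6  229.17  24.21]
t 28.3333
```

View pics/t2.png

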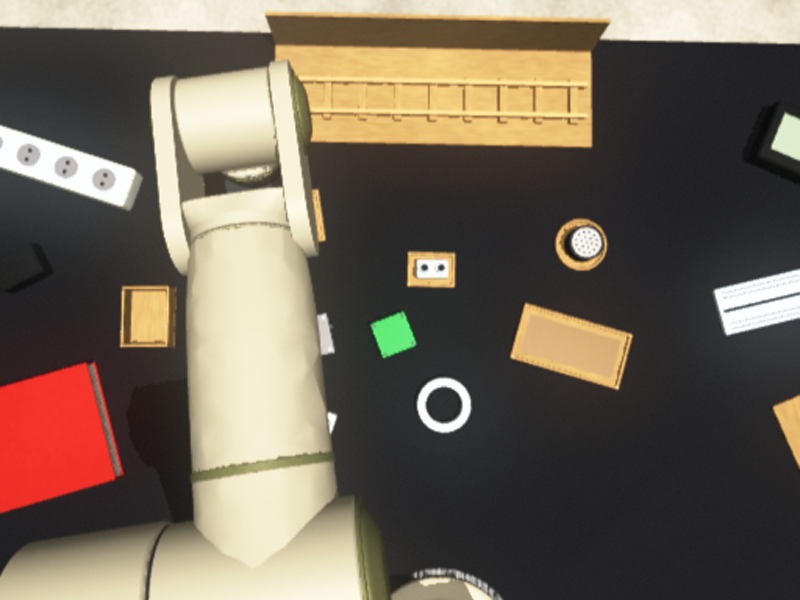

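View pics/s2.png

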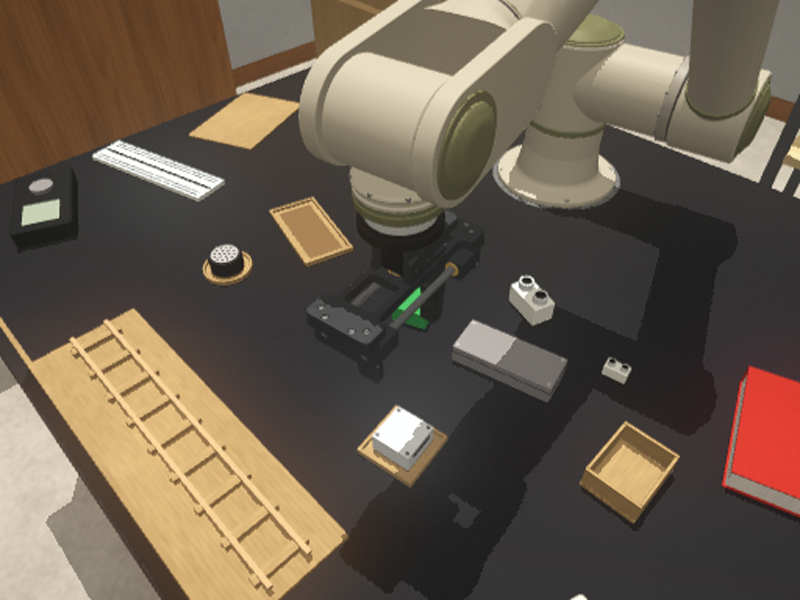

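The sounder (scene (227,262)) and the controller (scene (403,438)) are inside their cradles. The case is bare at scene (509,360) and has not visibly moved. I move the arm aside and measure the case from the top.

Run:
```python
from a import *
manip.move_to([500,-150,230],R(-15.4))
im=shot("top","t3")
hsv=cv2.cvtColor(im["pixels"],cv2.COLOR_RGB2GRAY)
x0,y0,x1,y1=143,195,220,245
m=cv2.threshold(hsv[y0:y1,x0:x1],90,255,cv2.THRESH_BINARY)[1]
cn=max(cv2.findContours(m,cv2.RETR_EXTERNAL,cv2.CHAIN_APPROX_NONE)[0],key=cv2.contourArea)
for z in(30,):
    P=ray(im,cn[:,0]+[x0,y0],z)[:,:2].astype(np.float32); print(z,cv2.minAreaRect(P))
cv2.imwrite("pics/ct3.png",np.hstack([cv2.resize(im["pixels"][195:245,140:220,::-1],None,fx=5,fy=5,interpolation=cv2.INTER_CUBIC),cv2.resize(cv2.cvtColor(m,cv2.COLOR_GRAY2BGR),(385,250))]))
```

```text
30 ((452.8135986328125, 238.34002685546875), (61.2965087890625, 147.02041625976562), 13.608318328857422)
```

View pics/ct3.png

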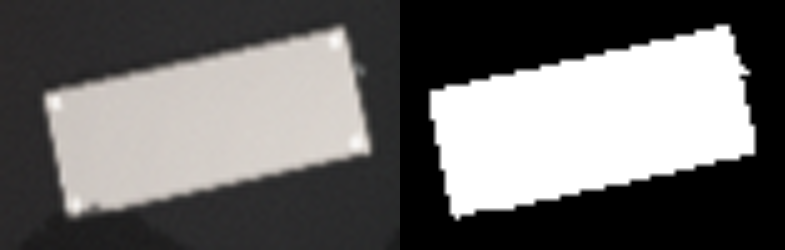

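View pics/t3.png

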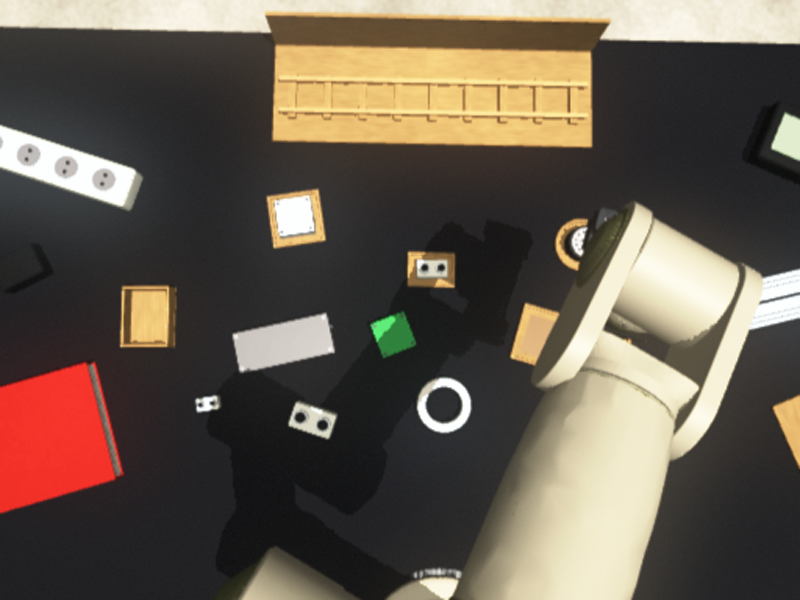

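The bare case measures at (452.7,239.5) with yaw 13.6° (the speck at the right edge of the mask biases y by about 1 mm). I pick it across its x.

Run:
```python
from a import *
pick((453.2,239.5),13.6,0,30)
place((456,-196.5),-15.4)
manip.move_to([330,330,250],R(45))
print(manip.get_time_s())
shot("top","t4");shot("scene","s4")
```

```text
down F [-0.18  0.33 -0.57] [453.35 239.55  20.25]
width 59.818659654964605
up width 59.94723972552771 F [ 0.38 -0.84 -2.96] t 34.8
place F [ 0.47 -0.04 -2.54] [ 455.91 -196.46   24.29]
t 39.8167
41.775
```

View pics/t4.png

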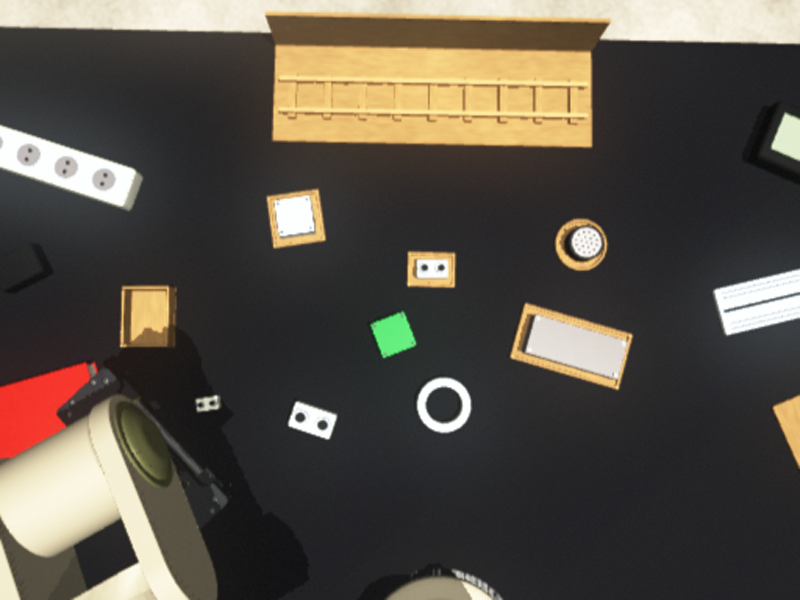

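View pics/s4.png

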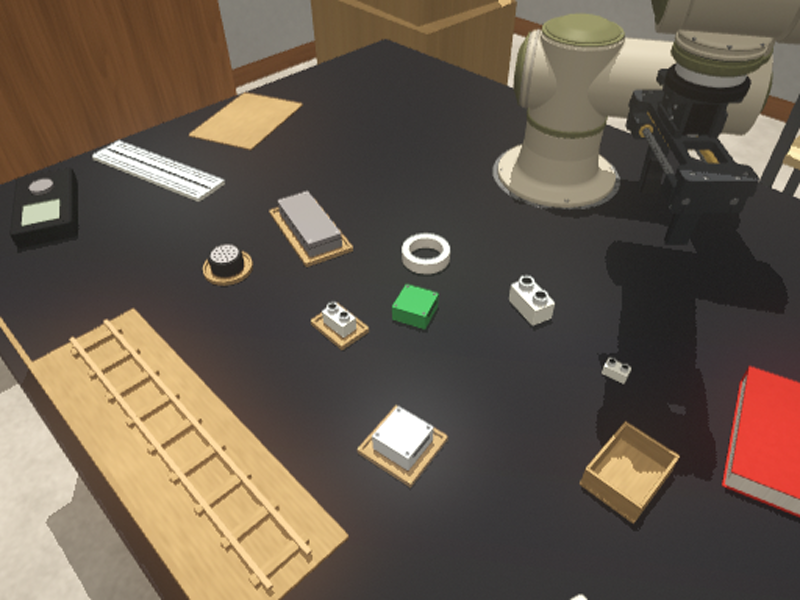

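All four parts appear seated: top (295,216), (431,268), (584,242) and (577,345). The bystanders look unmoved. One numerical check of part centres at their seated heights, then I hand in.

Run:
```python
from h import *
np.set_printoptions(precision=1,suppress=True)
T=pickle.load(open("t4.pkl","rb"));S=pickle.load(open("s4.pkl","rb"))
C=dict(ctrl=(645.7,229.2,32),sensor=(570.2,19.3,28),snd=(613.5,-212.2,32),case=(456,-196.5,34))
for n,im in(("T",T),("S",S)):
    h=cv2.cvtColor(im["pixels"],cv2.COLOR_RGB2HSV)
    m=cv2.inRange(h,(0,0,110),(180,45,255))
    cn=cv2.findContours(m,cv2.RETR_EXTERNAL,cv2.CHAIN_APPROX_NONE)[0]
    for k,v in C.items():
        p=proj(im,[v])[0]
        c=[q for q in cn if cv2.contourArea(q)>30 and cv2.pointPolygonTest(cv2.convexHull(q),tuple(map(float,p)),True)>-3]
        if not c: print(n,k,"none");continue
        c=max(c,key=cv2.contourArea); P=ray(im,c[:,0],v[2])[:,:2].astype(np.float32); r=cv2.minAreaRect(P)
        print(n,k,"off",np.array(r[0])-v[:2],"wh",np.array(r[1]),"a %.1f"%r[2])
d=pickle.load(open("im0.pkl","rb"))
for n,im in(("scene",S),("top",T)):
    for nm,(x,y,w,hh) in dict(scene=dict(tape=(250,145,45,35),box=(365,265,75,75)),top=dict(tape=(262,238,45,45))).get(n).items():
        print(n,nm,"meandiff",np.abs(im["pixels"][y:y+hh,x:x+w].astype(int)-d[n]["pixels"][y:y+hh,x:x+w]).mean())
```

```text
T ctrl off [-3.  -0.8] wh [57.6 55.4] a 10.0
T sensor off [-2.2  1.2] wh [26.1 47.2] a 1.0
T snd off [-1.4  0.2] wh [42.5 45.6] a 89.7
T case off [-2.2  1.9] wh [142.4  58.8] a 74.5
S ctrl off [5.3 4.8] wh [67.6 63.2] a 10.3
S sensor off [5.  6.2] wh [39.5 66.3] a 0.1
S snd off [-1.1 -1.4] wh [43.3 44.4] a 44.9
S case off [1.2 0.9] wh [146.4  60. ] a 74.5
scene tape meandiff 1.1928042328042328
scene box meandiff 7.878933333333333
top tape meandiff 2.7978600823045268
```

```bash
python3 -c "
from workcell import manip
print(manip.get_joint_velocities(),manip.get_time_s()); manip.job_done()"
```

```text
[ 0.00222999 -0.00071686 -0.00095849  0.00227468  0.00031527  0.00021374] 41.875
the job is handed in; nothing more can be done
```

All four parts are in their own cradles, right way up, and I handed the job in at 41.9 s. I moved the sensor first, then the sounder, the controller and the battery case.

- **Placement:** In the last top view each part's centre is within about 3 mm of its cradle centre, against 9 mm of play. The case, controller and sensor match their cradles' angles to about 1°, and outline sizes and both pictures agree with the parts lying flat.
- **Disagreement:** The scene view gave centres about 7–8 mm off for the controller and the sensor. Those two outlines came out oversized because the side walls were included, so I relied on the top view.
- **Bystanders:** The tape roll's image is practically unchanged. The cardboard box region did change, which I put down to the arm's shadow; its outline looks the same in the pictures, but I did not measure it separately. The green box and the two other sensors were not touched.

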